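# Clear the setting block off the case and hold its lid for the stay to be fitted

### The job

A setting block was left standing on the lid of the small aluminium case. First put it back, upright and fully down, into its own holder (the one marked with the same two bars, whose slot fits it) and let go of it; then open the case lid to 40 degrees and hold it there, still, so that a colleague can screw on the lid stay. Finish while still holding the lid, which falls shut when let go, and leave the other blocks and things on the bench where they are.

Things in the scene. Friction and masses are not known exactly. Their poses are not given: they have to be found in the camera images.
- block: the setting block to return: plain steel, 20 (its x) x 30 (its y) x 70 mm high (z), about 0.33 kg, two thin dark bars on its top and two dark bands round its upper end. It starts standing upright on the closed lid. Origin at the centre of its underside, z up.
- holder_medium: the block's own holder, fixed: grey plastic, 72 (x) x 64 (y) x 42 mm high; slot in the middle of its top 24 (x) x 34 (y) mm, its floor 5 mm above the bench, so a seated block stands 33 mm out. White labels with two dark bars on top. Origin at the centre of its underside, below the slot's centre. The three holders stand in a loose row left (+y) of the case, in any order.
- holder_small: the small block's holder, fixed: same outside as holder_medium, slot 18 (x) x 26 (y) mm, one bar; it already has its block in it. Origin as for holder_medium.
- holder_large: the large block's holder, fixed: same outside, slot 34 (x) x 49 (y) mm, three bars, empty; it is to stay empty. Origin as for holder_medium.
- block_small: bystander: steel block 14 x 22 x 70 mm standing in its holder. Origin at the centre of its underside.
- block_large: bystander: steel block 30 x 45 x 70 mm standing on the bench. Origin at the centre of its underside.
- socket_strip: bystander: black plastic mains socket strip 50 (x) x 110 (y) x 45 mm high lying on the bench. Origin at the centre of its underside.
- screwdriver: bystander: screwdriver lying on the bench near the robot, some 200 mm long, handle to its -x.
- case: the small aluminium case, fixed: 240 (x) x 320 (y) mm, lower part 90 mm high, closed lid's top 122.5 mm above the bench. Origin at the centre of its underside; its front, with the lid handle, looks to its -x (towards the robot); the hinge runs along its y at the back edge. Both latches are already undone.
- lid_handle (a point): middle of the lid's handle: a round black bar 10 mm thick, 120 mm long, parallel to the case's y, held 48 mm in front of the lid's front face by an arm at each end; open above and below, 43 mm free behind the bar. It can turn between fingers pinching it from above. With the lid closed it is 288 mm in front of the hinge axis, 18 mm above it, 108.5 mm above the bench; it moves with the lid.
- lid_hinge (a point): middle of the hinge axis, 90.5 mm above the bench, at the back edge of the case.
- lid (a joint): the lid's opening angle in rad: 0 closed (resting on the case), growing as its front edge rises, 0.698 at 40 degrees, stop at 1.35. No spring and next to no friction: it falls shut from any angle. The lid measures 240 x 320 x 32 mm, weighs about 0.5 kg with its handle and is hinged at its back edge.
Things that resemble listed ones, but are neither listed nor needed, are in the scene too. Leave any pink or red look-alike of the block alone. What is shaped like the holder_medium but purple is not meant.

How it is judged:
On the way, in this order (a step that is already met when the one before it is completed fails the run):
1. the block stands fully down in its own holder, released (horizontal distance between block and holder_medium below 0.008 m and height (world z) of block below 0.009 m and angle between block's own z axis and vertical below 0.12 rad and contact force between the fingers and block below 0.1 N), for 0.3 s.
2. the lid is held 36 to 44 degrees open (value of joint lid between 0.628 and 0.768 rad and contact force between the fingers and lid above 0.5 N), for 0.5 s.
At the end, for the whole second after the job is handed in: The robot's fingers hold the lid still (below 0.05 rad/s) at 40 degrees open, give or take 4 degrees, with nothing else carrying it, and the block stands in its own holder: within 8 mm of its centre, underside within 4 mm of the slot's floor, upright, at rest, let go (all of step 1 and all of step 2 and velocity of joint lid between -0.05 and 0.05 rad/s and contact force between each of block, block_large, block_small, socket_strip, screwdriver and lid below 0.05 N and linear speed of block below 0.02 m/s); the arm keeps its last pose, push and grip.
It fails at once if the lid was opened before the block was home in its holder (value of joint lid above 0.06 rad and (horizontal distance between block and holder_medium above 0.015 m or height (world z) of block above 0.012 m)).
It fails at once if another thing on the bench was disturbed (distance of any of block_small, block_large, socket_strip from where it was at the start of the episode above 0.03 m or distance of screwdriver from where it was at the start of the episode above 0.04 m).
It also fails if it takes over 59 s, if anything falls off the work surface, if the arm or the gripper's body presses on something with over 40 N, if the wrist force passes 120 N, or if a joint passes its speed limit or range.

### The arm

A 7-joint arm with a two-finger parallel gripper is mounted at the origin on the work surface. World frame = base frame: x ahead of the robot, y to its left, z up, the work surface at z = 0. Lengths are in m, angles in rad, forces in N, time in s.
With the tool pointing down it reaches from about 0.425 to 0.925 m from the base axis. Payload 6.8 kg.
Tool frame: the origin (TCP) lies between the finger pads; the fingertips stand 17 mm ahead of it and the grasp point (between the pads) lies 2 mm behind it; z points along the fingers, y is the direction in which the jaws open and shut (so a half turn about z gives the same grasp; the last joint's range is limited). The gripper opens to 85 mm and grips with 20 to 120 N. Pads are 22 mm wide; open, the fingers measure 114 mm over their backs; the gripper's body (76 mm by 85 mm) begins 54 mm behind the grasp point. The pads swing forward as they close: fully open they stand 13 mm farther back than shut.
Start: joints at [0.996, 0.477, 0.022, 1.555, -0.011, 1.109, -0.083], TCP at [0.304, -0.603, 0.248] pointing down, gripper open.
Joint ranges: [-2.96, 2.96], [-0.34, 2.1], [-1.41, 1.46], [0.24, 2.44], [-1.37, 4.51], [0.17, 1.92], [-2.96, 2.96]. Speed limits (rad/s): [2.39, 2.39, 3.14, 3.14, 3.14, 3.14, 3.14].

### API

Orientations are given as a unit quaternion [w, x, y, z].
In Python, from station import bot gives the robot as it stands. The module is installed in compiled form; this text tells all that it offers.
- The arm moves only by the tool carry_out, never from a script. Its argument "moves" is a list of rows, each a list of 3 entries, a list of its own where there are three numbers: the turn, a rotation vector about the tool's x, y, z in degrees, then the shift along the tool's x, y, z in cm, then the finger opening in cm, from 0 to 8.54. A call has 1 to 5 rows; each row is the pose to reach, as a shift and turn from the pose commanded when the call began, along the tool's axes at that moment; what a row does not reach only later rows make up. A row lasts 1/8 s, in which the tool goes at most 62.5 mm and 10.7 degrees, less where a joint would pass 70% of its speed; a pose out of reach is approached as far as the arm can. A call with a gripper value outside its range is refused whole. The fingers move at their own pace and stop on an object; "newtons" is the grip in N (left out, the last holds). Time passes only in rows, so rows that repeat a pose let the fingers close. It gives the time, the measured TCP pose, the force and the opening at its end, in the units of the state.
- bot.get_obs(): the state, without advancing time (a new reading comes with each control period).
- bot.read_camera(name): name is "side" or "top"; returns the picture (480x640x3 uint8, red, green, blue); there is no depth.
- bot.camera_info(name): a dict with "vertical_fov" (degrees; the focal length in pixels is half the picture's height over the tangent of half this angle, whatever the lens; pixels are square), "cx", "cy" (the principal point, pixels), "position" and "attitude" of the camera in the world. Camera axes: x right, y up, looking along -z (the intrinsics and any distortion apply to the point x, -y, -z); pixel columns grow to the right and rows downward; lengths in m; the calibration is good to about 2 mm. A picture is of the moment at which its call begins. camera_info takes no time and is no camera call.
- bot.hand_in(): hands the job in, once; it reports no verdict.
Trained networks look in the newest picture that a camera, given by its name, has taken for a name from the list of things; names that differ only in an ending like _2 or _b are one class to them, and where a whole thing is asked for, a point or a joint stands for the part that bears it (a point fixed in the world has none). Each returns a list of dicts, best first, with "score" (0 to 1); they miss things now and then, are a little off and sometimes report something else, mostly with a low value. They report only what shows in the picture. A call takes as long as a camera call. They do not tell look-alikes from the thing itself.
- bot.silhouettes(label, camera): "region" (480x640 bool, what is visible of it) and "location" ([column, row] in pixels, amid what is visible of it).
The state is a dict: "t": time; "q": joint angles; "joint_vel": joint speeds; "joint_torque": joint torques, N m; "eef_pos": TCP position; "tool_rot": TCP orientation; "contact_force": force on the tool from outside, world axes, zero at the start; "torque": the same for the moment, N m; "gripper_width": opening from 0.0 (shut) to 1.0 (fully open).
Only numpy, scipy, OpenCV 4.12 (cv2) and the standard library are available. Lean on these libraries where they do the work, as an engineer would, in place of code of your own. Each camera call takes 0.05 s, during which the arm holds its last target. There are 200 camera calls.

## Working session

There is one attempt and no reset: what is moved stays moved. The work goes in short steps, Python scripts to look and compute and a tool call to move; the robot and the scene stay as the last step left them, time stands still between calls to the robot, and variables do not carry over. Pictures are saved under pics/ and viewed, about 8 in all and at most 12, crops included, and the job is handed in when it is done.

Besides the shell and the picture viewer there is one more tool, called in YAML: its name, and indented under it one key for each argument. carry_out: Moves the arm, as the interface text tells. Its arguments: {"type":"object","properties":{"moves":{"type":"array"},"newtons":{"type":"number"}},"required":["moves"]}

```bash
ls; mkdir -p pics
python3 - <<'E'
from station import bot
import cv2
for n in("top","side"):
    im=bot.read_camera(n); cv2.imwrite(f"pics/{n}0.png",im[:,:,::-1]); print(n,bot.camera_info(n))
    for l in("block","holder_medium","holder_small","holder_large","case","lid_handle","block_large","socket_strip","screwdriver"):
        try: print(l,[(round(d["score"],2),[round(float(v)) for v in d["location"]],int(d["region"].sum())) for d in bot.silhouettes(l,n)])
        except Exception as e: print(l,e)
print(bot.get_obs())
E
```

```text
pics
top {'vertical_fov': 47.600737704318675, 'cx': 323.39598644495265, 'cy': 242.6720825746246, 'position': array([ 0.41880701, -0.02210481,  1.39609372]), 'attitude': array([-0.70429028, -0.03051141,  0.01914809,  0.70899761])}
block [(0.51, [359, 217], 163), (0.45, [296, 232], 128)]
holder_medium [(0.82, [214, 313], 867), (0.69, [224, 263], 769)]
holder_small [(0.8, [186, 246], 765)]
holder_large []
case [(0.9, [389, 196], 14635)]
lid_handle [(0.78, [387, 194], 14044)]
block_large [(0.86, [259, 178], 323)]
socket_strip [(0.89, [196, 183], 979), (0.2, [387, 198], 14263)]
screwdriver [(0.92, [487, 334], 474)]
side {'vertical_fov': 48.23773508136494, 'cx': 323.80321644698506, 'cy': 247.8427873673897, 'position': array([0.13198833, 0.76866991, 0.75681741]), 'attitude': array([-0.18242659, -0.10346348,  0.43380057,  0.87626076])}
block [(0.92, [286, 294], 473), (0.77, [309, 202], 452), (0.61, [295, 204], 9588)]
holder_medium [(0.9, [340, 409], 2353), (0.77, [279, 373], 2110)]
holder_small [(0.68, [228, 420], 2202)]
holder_large [(0.73, [309, 338], 1735)]
case [(0.64, [295, 220], 14178)
[... 232 characters left out ...]
.99594746,  0.47696209,  0.02241213,  1.55538773, -0.01152858,
        1.10931699, -0.08308784]), 'joint_vel': array([ 1.99304741e-03,  1.18048444e-03, -3.33732301e-04,  7.22443838e-04,
       -4.05267704e-04, -6.85774727e-05,  1.32305505e-03]), 'joint_torque': array([ 6.27176341e-04, -5.96325123e+01,  1.60699580e+00, -2.81545991e+01,
        1.24102476e-02,  1.85938945e-03, -3.48550168e-05]), 'eef_pos': array([ 0.30375482, -0.60281243,  0.24833877]), 'tool_rot': array([2.05706941e-05, 9.72895296e-01, 2.31246066e-01, 2.49020445e-05]), 'contact_force': array([ 0.08557108,  0.23452255, -0.2251193 ]), 'torque': array([-0.0036145 , -0.01385512,  0.05474936]), 'gripper_width': 1.0008587721457851}
```

View pics/top0.png

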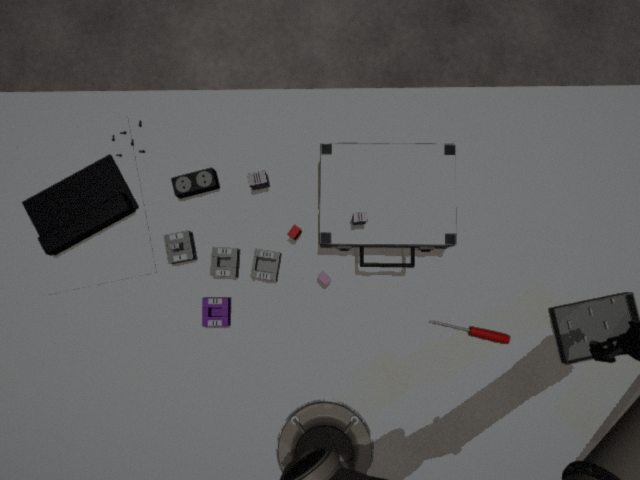

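View pics/side0.png

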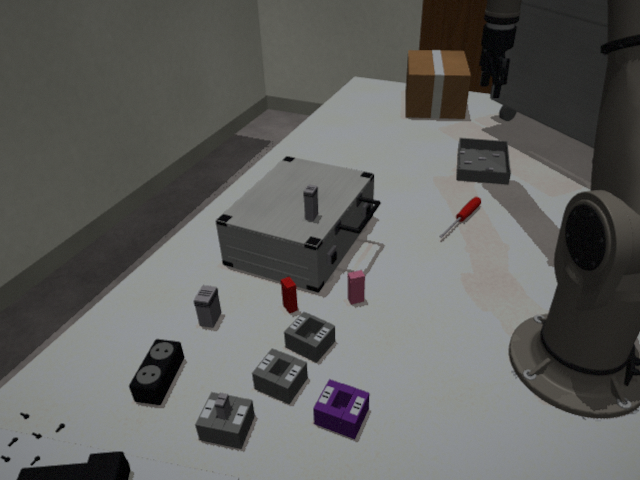

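The top view shows the grey two-bar holder at about (225,263), between the small one at (181,247) and the large one at (266,265). The block stands on the lid at (359,218), and the handle bar is at (387,265). I'll fit box models to the silhouettes from both cameras.

```bash
cat > h.py <<'E'
from station import bot
import numpy as np, cv2
from scipy.spatial.transform import Rotation as R
from scipy.optimize import minimize
def proj(n,P):
    c=bot.camera_info(n); a=c["attitude"]; f=240/np.tan(np.radians(c["vertical_fov"]/2))
    p=(np.atleast_2d(P)-c["position"])@R.from_quat(np.roll(a,-1)).as_matrix()
    return np.c_[c["cx"]+f*p[:,0]/-p[:,2], c["cy"]+f*p[:,1]/p[:,2]]
def ray(n,uv,z):
    c=bot.camera_info(n); f=240/np.tan(np.radians(c["vertical_fov"]/2))
    d=R.from_quat(np.roll(c["attitude"],-1)).apply([(uv[0]-c["cx"])/f,-(uv[1]-c["cy"])/f,-1])
    return c["position"]+d*(z-c["position"][2])/d[2]
def box(x,y,yaw,s,z0):
    c=np.array([[i,j,k] for i in(-.5,.5) for j in(-.5,.5) for k in(0,1)])*s
    return R.from_euler("z",yaw).apply(c)+[x,y,z0]
S=8
def iou(n,P,reg,org):
    h=cv2.convexHull(((proj(n,P)-org+.5)*S).astype(np.int32))
    m=np.zeros(reg.shape,np.uint8); cv2.fillConvexPoly(m,h,1)
    return (m&reg).sum()/max(1,(m|reg).sum())
def fit(regs,x0,s,z0):
    R_={}
    for n,r in regs.items():
        y,x=np.nonzero(r); o=np.array([x.min()-15,y.min()-15]); 
        c=r[max(0,o[1]):y.max()+15,max(0,o[0]):x.max()+15].astype(np.uint8)
        R_[n]=(cv2.resize(c,None,fx=S,fy=S,interpolation=cv2.INTER_NEAREST),np.maximum(o,0))
    f=lambda p:-np.mean([iou(n,box(*p,s,z0),*v) for n,v in R_.items()])
    best=min((minimize(f,[x0[0],x0[1],a],method="Nelder-Mead",options=dict(initial_simplex=[[x0[0],x0[1],a],[x0[0]+.01,x0[1],a],[x0[0],x0[1]+.01,a],[x0[0],x0[1],a+.2]])) for a in x0[2]),key=lambda r:r.fun)
    return best.x,[round(iou(n,box(*best.x,s,z0),*v),3) for n,v in R_.items()]
def near(l,n,uv,t=25):
    c=[d for d in bot.silhouettes(l,n) if np.hypot(*(np.array(d["location"])-uv))<t]
    return c[0]["region"] if c else None
E
python3 - <<'E'
from h import *
for n in("top","side"): bot.read_camera(n)
yaws=[-.6,-.3,0,.3,.6]
for l,t,sd,s,z0 in [("block",(359,218),(310,202),[.02,.03,.07],.1225),("holder_medium",(225,263),(279,373),[.072,.064,.042],0),
 ("holder_small",(181,247),(228,420),[.072,.064,.042],0),("holder_large",(266,265),(309,338),[.072,.064,.042],0),("block_large",(259,178),(205,306),[.03,.045,.07],0),("case",(389,196),(295,220),[.24,.32,.1225],0)]:
    g={"top":near(l,"top",t,12),"side":near(l,"side",sd,30)}
    if l=="case" or l=="holder_small": g.pop("side")
    g={k:v for k,v in g.items() if v is not None}
    if not g: print(l,"none"); continue
    x0=ray("top",t,z0+s[2]/2)
    for k in list(g)+["all"]:
        r,i=fit(g if k=="all" else {k:g[k]},[x0[0],x0[1],yaws],s,z0); print(l,k,r.round(4),i)
im=cv2.imread("pics/top0.png"); sd=cv2.imread("pics/side0.png")
a=cv2.resize(im[225:285,160:290],None,fx=6,fy=6,interpolation=cv2.INTER_CUBIC)[:,:780]
b=cv2.resize(im[200:280,315:465],None,fx=5,fy=5,interpolation=cv2.INTER_CUBIC)[:230,:780]
b=cv2.copyMakeBorder(b,0,0,0,780-b.shape[1],0)
cv2.imwrite("pics/c1.png",np.clip(np.vstack([a,b]).astype(float)*1.8,0,255).astype(np.uint8))
E
```

```text
block top [ 0.5613 -0.0843  0.112 ] [np.float64(0.92)]
block side [ 0.5607 -0.0845  0.0896] [np.float64(0.941)]
block all [ 0.561  -0.0846  0.0919] [np.float64(0.916), np.float64(0.939)]
holder_medium top [ 0.4691  0.249  -0.0542] [np.float64(0.94)]
holder_medium side [ 0.4676  0.2496 -0.0729] [np.float64(0.966)]
holder_medium all [ 0.468   0.2492 -0.0514] [np.float64(0.935), np.float64(0.964)]
holder_small top [0.5072 0.364  0.1857] [np.float64(0.873)]
holder_small all [0.5072 0.364  0.1857] [np.float64(0.873)]
holder_large top [ 0.4601  0.145  -0.1611] [np.float64(0.925)]
holder_large side [ 0.4594  0.1457 -0.1528] [np.float64(0.96)]
holder_large all [ 0.4596  0.1455 -0.1662] [np.float64(0.923), np.float64(0.958)]
block_large top [0.676  0.1637 0.1657] [np.float64(0.929)]
block_large side [0.6734 0.1633 0.2322] [np.float64(0.953)]
block_large all [0.6747 0.163  0.2183] [np.float64(0.904), np.float64(0.939)]
case top [ 0.6241 -0.153  -0.0218] [np.float64(0.947)]
case all [ 0.6241 -0.153  -0.0218] [np.float64(0.947)]
```

View pics/c1.png

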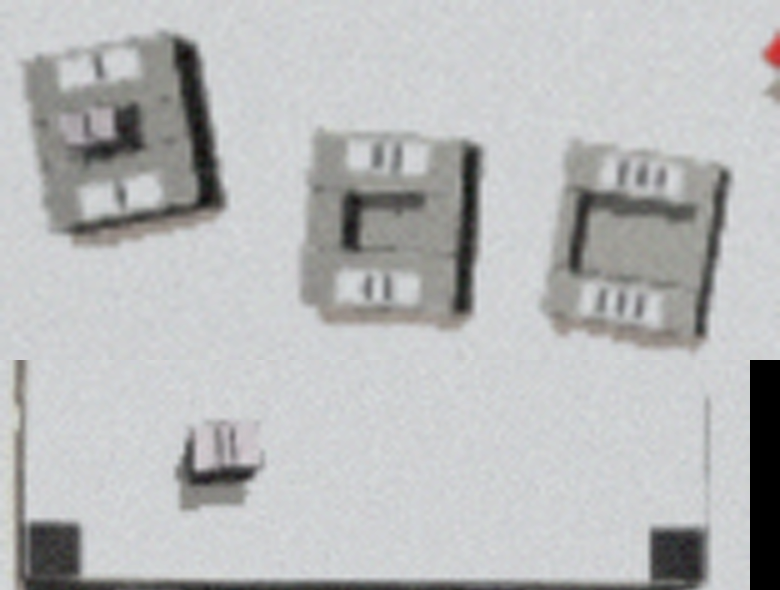

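Both cameras agree to about 1–2 mm, and the crop confirms the two-bar holder. Next I'll work out moves to get above the block with the jaws along its x.

```bash
cat >> h.py <<'E'
def go(x,y,z,yaw_y,tilt=None):
    """print turn (deg) and shift (cm) in tool axes to reach TCP x,y,z, tool down with its y at yaw_y deg (mod 180 nearest)"""
    o=bot.get_obs(); r=R.from_quat(np.roll(o["tool_rot"],-1)); best=None
    for k in(0,180):
        a=np.radians(yaw_y+k); Y=np.array([np.cos(a),np.sin(a),0]); Z=np.array([0,0,-1.]); X=np.cross(Y,Z)
        t=(r.inv()*R.from_matrix(np.c_[X,Y,Z])).as_rotvec(degrees=True)
        if best is None or np.linalg.norm(t)<np.linalg.norm(best): best=t
    print("at",o["eef_pos"].round(4),"t",round(o["t"],2),"F",o["contact_force"].round(2),"w",round(o["gripper_width"],3),
      "turn",best.round(1),"shift",(r.inv().apply(np.array([x,y,z])-o["eef_pos"])*100).round(2),"q",o["q"].round(2))
E
python3 -c "
from h import *
go(.561,-.0846,.27,5.3)"
```

```text
at [ 0.3038 -0.6028  0.2483] t 1.7 F [ 0.24 -0.86  0.29] w 1.0 turn [ -0.    0.  -68.6] shift [ 46.29 -34.7   -2.17] q [ 1.    0.48  0.02  1.56 -0.01  1.11 -0.08]
```

carry_out:
  moves:
    - [[0,0,-10],[4,-3,-3],6]
    - [[0,0,-20],[9,-6.8,-3],6]
    - [[0,0,-30],[14,-10.5,-3],6]
    - [[0,0,-40],[19,-14.2,-3],6]
    - [[0,0,-50],[24,-18,-3],6]
  newtons: 40

```text
t: 2.33
eef_pos: [0.4377, -0.3325, 0.2787]
tool_rot: [0.0, 0.782, 0.623, 0.0]
contact_force: [1.0, 0.3, -0.7]
gripper_width: 0.702
```

```bash
python3 -c "
from h import *
go(.561,-.0846,.27,5.3)"
```

```text
at [ 0.4377 -0.3325  0.2787] t 2.33 F [ 1.02  0.28 -0.67] w 0.702 turn [  0.    0.  -18.2] shift [26.92  6.47  0.86] q [ 0.76  0.26 -0.26  1.81  0.08  1.08  0.24]
```

carry_out:
  moves:
    - [[0,0,-6],[6,1.4,0.8],6]
    - [[0,0,-12],[12,2.9,0.8],6]
    - [[0,0,-18.2],[18,4.3,0.8],6]
    - [[0,0,-18.2],[23.5,5.7,0.8],6]
    - [[0,0,-18.2],[26.9,6.5,0.8],6]

```text
t: 2.95
eef_pos: [0.563, -0.0841, 0.2706]
tool_rot: [0.0, 0.675, 0.738, 0.001]
contact_force: [0.5, 0.1, -0.8]
gripper_width: 0.704
```

Run:
```python
from h import *
go(.561,-.0846,.1805,5.3)
im=bot.read_camera("side"); cv2.imwrite("pics/s1.png",cv2.resize(im[100:320,200:420,::-1],None,fx=2.7,fy=2.7))
```

```text
at [ 0.563  -0.0841  0.2706] t 2.95 F [ 0.53  0.1  -0.75] w 0.704 turn [ 0.1 -0.  -0.2] shift [-0.04 -0.21  9.01] q [ 0.4   0.32 -0.45  1.76  0.15  1.09 -0.01]
```

View pics/s1.png

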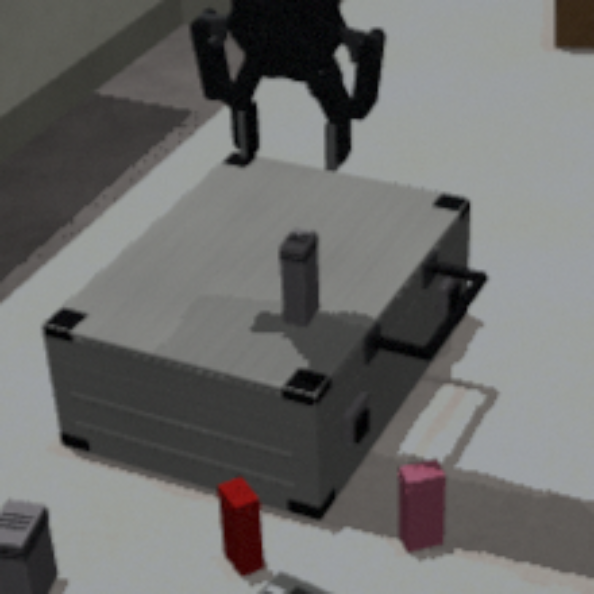

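The open fingers hang above the block at about (300,275) in the crop and straddle it along x. I'll go down and grip.

carry_out:
  moves:
    - [[0,0,0],[0,-0.2,4],6]
    - [[0,0,0],[0,-0.2,7],6]
    - [[0,0,0],[0,-0.2,9],6]
    - [[0,0,0],[0,-0.2,9],6]
    - [[0,0,0],[0,-0.2,9],1.5]

```text
t: 3.62
eef_pos: [0.5605, -0.0877, 0.1813]
tool_rot: [0.001, 0.676, 0.737, 0.0]
contact_force: [-0.1, 0.3, 0.6]
gripper_width: 0.506
```

carry_out:
  moves:
    - [[0,0,0],[0,0,0],1]
    - [[0,0,0],[0,0,0],1]
    - [[0,0,0],[0,0,0],1]
    - [[0,0,0],[0,0,0],1]
    - [[0,0,0],[0,0,0],1]

```text
t: 4.25
eef_pos: [0.5607, -0.0877, 0.1815]
tool_rot: [0.001, 0.676, 0.737, 0.001]
contact_force: [-0.4, 0.2, 5.8]
gripper_width: 0.225
```

```bash
python3 -c "
from h import *
go(.468,.2492,.27,-3.2)"
```

```text
at [ 0.5607 -0.0877  0.1815] t 4.25 F [-0.44  0.22  5.76] w 0.225 turn [0.1 0.  8.1] shift [34.36 -6.32 -8.88] q [ 0.38  0.41 -0.43  1.86  0.21  0.91 -0.05]
```

carry_out:
  moves:
    - [[0,0,0],[0,0,-2.5],1]
    - [[0,0,0],[0,0,-6],1]
    - [[0,0,2],[4,-0.7,-9],1]
    - [[0,0,4],[9,-1.6,-9],1]
    - [[0,0,6],[14.5,-2.6,-9],1]

```text
t: 4.88
eef_pos: [0.5208, 0.0554, 0.2703]
tool_rot: [0.0, 0.715, 0.7, -0.0]
contact_force: [0.6, 0.3, -3.2]
gripper_width: 0.227
```

```bash
python3 -c "
from h import *
go(.468,.2492,.20,-3.2)"
```

```text
at [0.5208 0.0554 0.2703] t 4.88 F [ 0.59  0.34 -3.22] w 0.227 turn [0. 0. 2.] shift [19.26 -5.69  7.02] q [ 0.21  0.25 -0.51  1.86  0.14  1.07 -0.37]
```

carry_out:
  moves:
    - [[0,0,2],[5,-1.5,1],1]
    - [[0,0,2],[10.5,-3.2,3],1]
    - [[0,0,2],[15.5,-4.7,5.5],1]
    - [[0,0,2],[19.2,-5.7,8],1]
    - [[0,0,2],[19.2,-5.7,10],1]

```text
t: 5.5
eef_pos: [0.4658, 0.2514, 0.1692]
tool_rot: [-0.001, 0.724, 0.69, -0.0]
contact_force: [0.1, 0.2, -3.5]
gripper_width: 0.226
```

```bash
cat > chk.py <<'E'
from h import *
import sys
p=bot.get_obs()["eef_pos"]
im=bot.read_camera("side"); bot.read_camera("top")
c=proj("side",[[p[0],p[1],p[2]-.02]])[0]
for d in bot.silhouettes("block","side"): print("side",d["score"],d["location"],int(d["region"].sum()),"exp",c)
for d in bot.silhouettes("holder_medium","side"): print("hm",d["score"],d["location"])
u,v=proj("side",[[.468,.2492,.08]])[0].astype(int)
cv2.imwrite(f"pics/{sys.argv[1]}.png",np.clip(cv2.resize(im[v-75:v+75,u-100:u+100,::-1],None,fx=4,fy=4,interpolation=cv2.INTER_CUBIC)*1.5,0,255).astype(np.uint8))
print("crop origin",u-100,v-75)
go(.468,.2492,.12,-3.2)
E
python3 chk.py s2
```

```text
side 0.79 [354.6, 284.0] 550 exp [274.39196883 323.23626821]
side 0.75 [269.8, 329.9] 650 exp [274.39196883 323.23626821]
side 0.48 [290.3, 291.4] 52 exp [274.39196883 323.23626821]
side 0.15 [280.1, 374.9] 2068 exp [274.39196883 323.23626821]
hm 0.7 [280.3, 375.9]
hm 0.67 [342.5, 409.4]
crop origin 177 276
at [0.4679 0.247  0.1701] t 5.7 F [ 0.36 -0.17 -2.03] w 0.228 turn [-0.1  0.1  0.1] shift [ 0.22 -0.    5.01] q [-0.14  0.39 -0.57  1.95  0.27  0.88 -0.9 ]
```

View pics/s2.png

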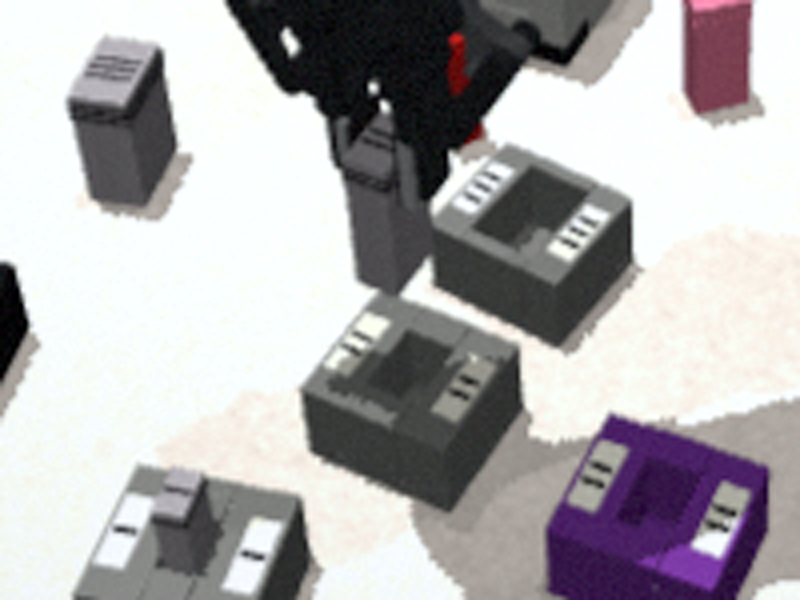

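The block hangs upright, held at its upper end, with its bottom corners at crop (357,282), (390,298) and (433,255). I'll compare them with the predicted corners for the offset in the hand.

Run:
```python
from h import *
from scipy.optimize import least_squares
# (the picture was taken about 0.1 s before; TCP settled)
p=bot.get_obs()["eef_pos"]; print(p)
z0=p[2]-.059
P=box(p[0],p[1],np.radians(-3.2),[.02,.03,.07],z0)
print(((proj("side",P)-[177,276]+.5)*4).round().tolist())
bot.read_camera("side")
reg=near("block","side",np.array([270,330]),12)
m=reg.copy()
# visible, bottom edge mask: show extreme points in crop pixels
h=cv2.approxPolyDP(cv2.findContours(m.astype(np.uint8),0,1)[0][0],1.5,True)[:,0]
print(((h-[177,276]+.5)*4).tolist())
c=bot.silhouettes("block","side")
for hs in(.068,.064):
  pass
obs=np.array([[357,282],[390,298],[433,255]])/4+[177,276]-.5
s=box(0,0,np.radians(-3.2),[.02,.03,.07],0)
bot4=s[s[:,2]==0]
pr=lambda q:proj("side",bot4+[q[0],q[1],z0])
d0=pr(p)
idx=[np.argmin(d0[:,0]),np.argmax(d0[:,1]),np.argmax(d0[:,0])]
r=least_squares(lambda q:(pr(q)[idx]-obs).ravel(),p[:2]); print("block xy by corners",r.x,r.fun.round(2),"minus tcp",r.x-p[:2])
```

```text
[0.4679478  0.24700281 0.17014667]
[[439.0, 232.0], [427.0, 108.0], [401.0, 281.0], [387.0, 156.0], [398.0, 217.0], [384.0, 93.0], [359.0, 265.0], [343.0, 140.0]]
[[378.0, 106.0], [342.0, 146.0], [338.0, 162.0], [358.0, 266.0], [398.0, 282.0], [430.0, 242.0], [430.0, 202.0], [398.0, 194.0], [394.0, 122.0]]
block xy by corners [0.46547574 0.25706768] [-1.17  0.44  1.16  0.58 -0.01 -1.09] minus tcp [-0.00247206  0.01006487]
```

The silhouette puts the block's centre within about 1 mm of (0.468, 0.249), so I'll lower it.

carry_out:
  moves:
    - [[0,0,0],[0.1,0,2.5],1]
    - [[0,0,0],[0.1,0,5],1]
    - [[0,0,0],[0.1,0,6.3],1]
    - [[0,0,0],[0.1,0,7.3],1]
    - [[0,0,0],[0.1,0,8],1]

```text
t: 6.48
eef_pos: [0.4688, 0.248, 0.0906]
tool_rot: [0.001, 0.726, 0.688, 0.0]
contact_force: [0.1, -3.2, -0.7]
gripper_width: 0.227
```

```bash
python3 chk.py s3
```

```text
side 0.78 [274.3, 360.2] 459 exp [277.4515355  354.66867025]
side 0.23 [320.6, 224.1] 8121 exp [277.4515355  354.66867025]
hm 0.83 [343.3, 407.8]
hm 0.6 [281.8, 379.3]
hm 0.23 [220.4, 404.2]
crop origin 177 276
at [0.468  0.248  0.0902] t 6.67 F [ 0.49 -2.25 -4.82] w 0.226 turn [-0.   0.1  0.1] shift [ 0.11 -0.01 -2.98] q [-0.19  0.5  -0.52  2.    0.37  0.73 -0.99]
```

View pics/s3.png

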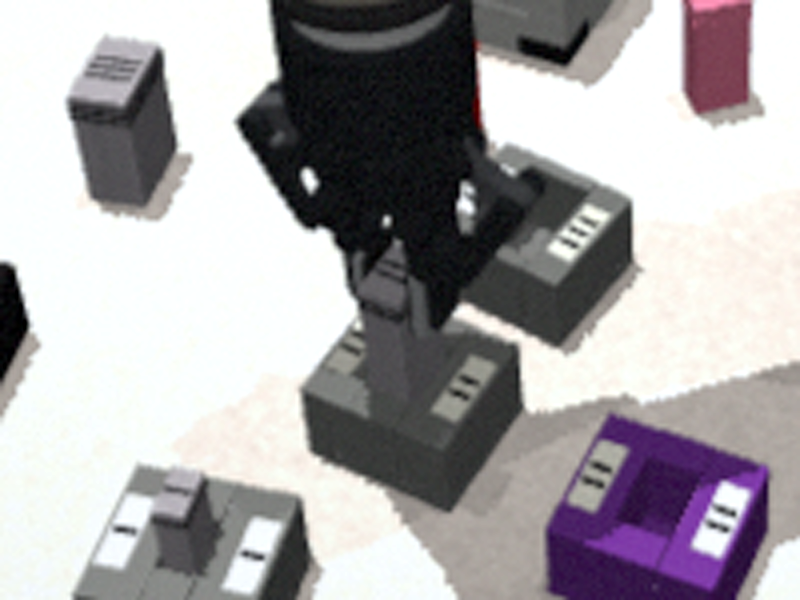

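The block is about 11 mm into the slot and lightly touching the +y wall (F about -3 N). I'll ease 1 mm back in y and go on down.

carry_out:
  moves:
    - [[0,0,0],[-0.1,0,0],1]
    - [[0,0,0],[-0.1,0,0.8],1]
    - [[0,0,0],[-0.1,0,1.6],1]
    - [[0,0,0],[-0.1,0,2.3],1]
    - [[0,0,0],[-0.1,0,2.6],1]

```text
t: 7.3
eef_pos: [0.4678, 0.2479, 0.0639]
tool_rot: [-0.0, 0.726, 0.688, -0.0]
contact_force: [-5.7, -4.8, 24.8]
gripper_width: 0.228
```

carry_out:
  moves:
    - [[0,0,0],[0,0,-0.1],4.5]
    - [[0,0,0],[0,0,-0.1],4.5]
    - [[0,0,0],[0,0,-0.1],4.5]
    - [[0,0,0],[0,0,-2],4.5]
    - [[0,0,0],[0,0,-6],4.5]

```text
t: 7.92
eef_pos: [0.4673, 0.2473, 0.1248]
tool_rot: [-0.0, 0.726, 0.688, -0.001]
contact_force: [1.0, 0.7, 0.7]
gripper_width: 0.526
```

carry_out:
  moves:
    - [[0,0,0],[0,0,-4],4.5]
    - [[0,0,0],[0,0,-8],4.5]
    - [[0,0,0],[0,0,-12],4.5]
    - [[0,0,0],[0,0,-14],4.5]
    - [[0,0,0],[0,0,-14],4.5]

```text
t: 8.55
eef_pos: [0.4688, 0.2484, 0.2671]
tool_rot: [0.001, 0.726, 0.688, 0.002]
contact_force: [0.1, 0.1, 0.2]
gripper_width: 0.523
```

```bash
python3 chk.py s4
python3 - <<'E'
from h import *
bot.read_camera("side");bot.read_camera("top")
for n in("side","top"):
    u=proj(n,[[.468,.2492,.055]])[0]
    for d in bot.silhouettes("block",n): print(n,d["score"],d["location"],u)
E
```

```text
side 0.93 [354.3, 282.3] 526 exp [268.40182844 274.41243182]
side 0.59 [276.3, 360.2] 457 exp [268.40182844 274.41243182]
side 0.56 [290.4, 295.7] 492 exp [268.40182844 274.41243182]
hm 0.89 [283.2, 379.3]
hm 0.88 [342.5, 409.4]
hm 0.54 [218.9, 405.1]
crop origin 177 276
at [0.4675 0.2473 0.2634] t 8.75 F [ 0.01 -0.44 -0.34] w 0.526 turn [-0.1  0.1  0.2] shift [ 0.21  0.06 14.34] q [-0.09  0.28 -0.61  1.85  0.18  1.07 -0.83]
side 0.91 [353.8, 282.5] [278.21344612 361.50911822]
side 0.85 [285.8, 294.4] [278.21344612 361.50911822]
side 0.61 [278.0, 361.9] [278.21344612 361.50911822]
top 0.59 [295.8, 232.3] [222.39768827 261.6565271 ]
top 0.58 [324.2, 278.2] [222.39768827 261.6565271 ]
top 0.48 [388.7, 196.7] [222.39768827 261.6565271 ]
```

View pics/s4.png

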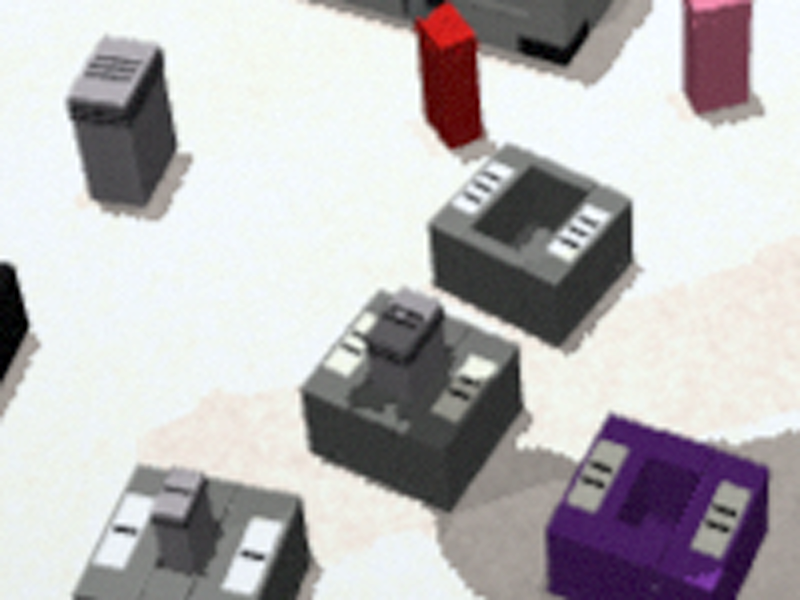

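The block is seated and upright: its silhouette is at (278.0,361.9), predicted (278.2,361.5), and the neighbours are unmoved. Next is the handle bar.

Run:
```python
from h import *
im=bot.read_camera("top"); g=cv2.cvtColor(im,cv2.COLOR_RGB2GRAY).astype(float)
for n,uv in dict(fl=(320,244.5),fr=(456,244.5),br=(456,144),bl=(320,144)).items(): print(n,ray("top",uv,.1225).round(4))
sub=g[235:275,350:425]
d=np.clip(90-sub,0,None)
cols=[]
for c in range(368,406,4):
    w=np.clip(110-g[256:274,c],0,None); cols.append((c,(w*np.arange(256,274)).sum()/w.sum()))
print(np.round(cols,2).tolist())
k=np.polyfit(*zip(*cols),1)
# handle extents along row ~ bar
row=int(round(np.polyval(k,387))); x=np.nonzero(g[row,340:440]<70)[0]+340; print("row",row,"ext",x.min(),x.max())
a,b=[ray("top",(u,np.polyval(k,u)),.1085) for u in(x.min()-.0,x.max()+.0)]
print("ends",a.round(4),b.round(4),np.linalg.norm(a-b),"mid",((a+b)/2).round(4),"yaw of y axis",np.degrees(np.arctan2(*(a-b)[[1,0]])))
go(*((a+b)/2)[:2],.24,0)
c=g[225:285,340:440]; cv2.imwrite("pics/hd.png",cv2.resize(im[225:285,340:440,::-1],None,fx=6,fy=6,interpolation=cv2.INTER_CUBIC))
```

```text
fl [0.5043 0.0061 0.1225]
fr [ 0.502  -0.3118  0.1225]
br [ 0.7404 -0.3173  0.1225]
bl [0.7437 0.0047 0.1225]
[[368.0, 265.21], [372.0, 265.12], [376.0, 265.16], [380.0, 265.94], [384.0, 265.89], [388.0, 265.92], [392.0, 265.93], [396.0, 265.5], [400.0, 265.68], [404.0, 264.06]]
row 265 ext 360 414
ends [ 0.4545 -0.0878  0.1085] [ 0.4546 -0.2151  0.1085] 0.1272781902055676 mid [ 0.4545 -0.1515  0.1085] yaw of y axis 90.03970731942817
at [0.4678 0.2476 0.2637] t 9.0 F [-0.18  0.17  0.98] w 0.527 turn [-0.1  0.  -3. ] shift [-39.92   0.79   2.39] q [-0.09  0.28 -0.61  1.85  0.18  1.07 -0.83]
```

View pics/hd.png

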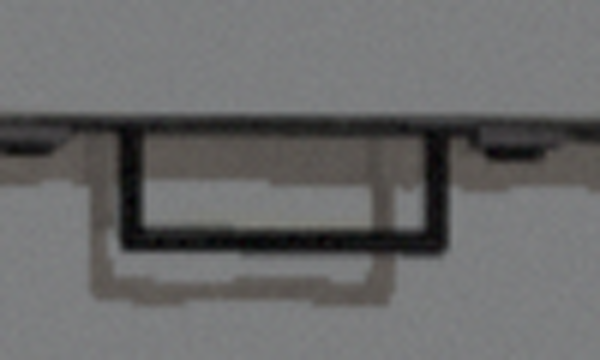

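The bar's middle is at (387,265), which is x≈0.4555, y≈-0.1515. This fits the front face at x≈0.503 less 48 mm, and the hinge at about 0.7435. At 40° the bar belongs at x 0.5345, z 0.289.

carry_out:
  moves:
    - [[0,0,-1],[-5.5,0.1,0.5],4]
    - [[0,0,-2],[-11.5,0.3,1],4]
    - [[0,0,-2.6],[-17.5,0.4,1.5],4]
    - [[0,0,-2.6],[-23.5,0.6,2],4]
    - [[0,0,-2.6],[-29.5,0.7,2.4],4]

```text
t: 9.62
eef_pos: [0.4591, -0.0492, 0.2402]
tool_rot: [0.0, 0.71, 0.704, 0.0]
contact_force: [0.6, 0.1, -0.2]
gripper_width: 0.468
```

```bash
python3 -c "
from h import *
go(.4555,-.1515,.18,-.5)"
```

```text
at [ 0.4591 -0.0492  0.2402] t 9.62 F [ 0.58  0.1  -0.15] w 0.468 turn [0.  0.  0.1] shift [-10.24  -0.28   6.02] q [ 0.38  0.16 -0.45  2.03  0.09  0.96 -0.12]
```

carry_out:
  moves:
    - [[0,0,0],[-4,-0.1,2],4]
    - [[0,0,0],[-8,-0.2,4],4]
    - [[0,0,0],[-10.2,-0.3,6],4]
    - [[0,0,0],[-10.2,-0.3,6],4]
    - [[0,0,0],[-10.2,-0.3,6],4]

```text
t: 10.25
eef_pos: [0.456, -0.1481, 0.1808]
tool_rot: [0.0, 0.71, 0.705, 0.0]
contact_force: [-0.0, -0.8, 0.3]
gripper_width: 0.468
```

Run:
```python
from h import *
go(.4555,-.1515,.1065,-.5)
im=bot.read_camera("side"); cv2.imwrite("pics/s5.png",np.clip(cv2.resize(im[130:290,270:450,::-1],None,fx=3.7,fy=3.7,interpolation=cv2.INTER_CUBIC)*1.5,0,255).astype(np.uint8))
print(proj("side",[[.4555,-.1515,.1085],bot.get_obs()["eef_pos"]]))
```

```text
at [ 0.456  -0.1481  0.1808] t 10.25 F [-0.01 -0.79  0.3 ] w 0.468 turn [ 0.  -0.   0.1] shift [-0.34 -0.06  7.43] q [ 0.51  0.27 -0.37  2.06  0.13  0.84  0.05]
[[368.28121927 215.80270576]
 [368.25968744 187.61716222]]
```

View pics/s5.png

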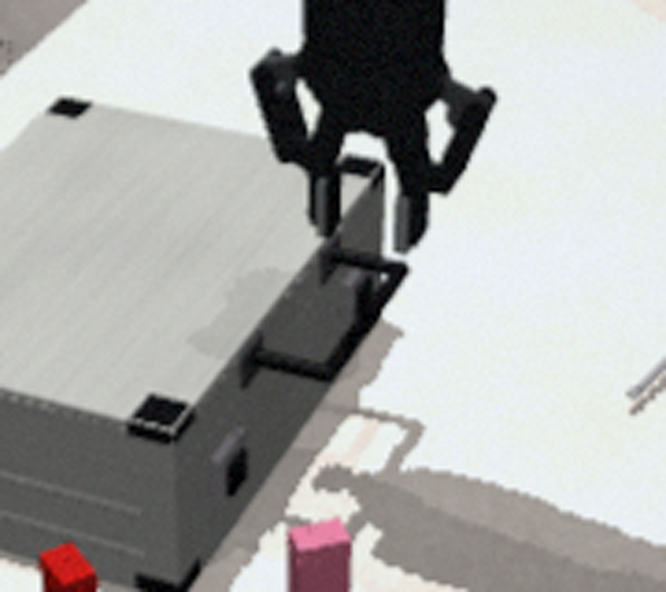

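The predicted bar middle falls at crop (364,318), and the bar shows at (367,320), which agrees. I'll go down and pinch.

carry_out:
  moves:
    - [[0,0,0],[-0.3,0,3],4]
    - [[0,0,0],[-0.3,0,5.5],4]
    - [[0,0,0],[-0.3,0,7],4]
    - [[0,0,0],[-0.3,0,7.4],4]
    - [[0,0,0],[-0.3,0,7.4],4]

```text
t: 10.92
eef_pos: [0.456, -0.152, 0.1068]
tool_rot: [0.0, 0.71, 0.704, 0.0]
contact_force: [-0.6, -0.4, 0.4]
gripper_width: 0.467
```

carry_out:
  moves:
    - [[0,0,0],[0,0,0],0]
    - [[0,0,0],[0,0,0],0]
    - [[0,0,0],[0,0,0],0]
    - [[0,0,0],[0,0,0],0]
    - [[0,0,0],[0,0,0],0]
  newtons: 50

```text
t: 11.55
eef_pos: [0.4564, -0.1524, 0.107]
tool_rot: [0.001, 0.71, 0.704, 0.0]
contact_force: [-0.1, 1.2, 6.3]
gripper_width: 0.1
```

Run:
```python
from h import *
o=bot.get_obs(); p=o["eef_pos"]
go(p[0],p[1],p[2],-.5)
hx=.7435
for d in (5,10,15,20,25,30,35,40):
    a=np.radians(d+3.58); b=np.radians(3.58)
    print(d,"dx cm",round(28.86*(np.cos(b)-np.cos(a)),2),"dz cm",round(28.86*(np.sin(a)-np.sin(b)),2))
```

```text
at [ 0.4564 -0.1524  0.107 ] t 11.55 F [-0.07  1.2   6.27] w 0.1 turn [0.1 0.  0. ] shift [0. 0. 0.] q [ 0.48  0.38 -0.34  2.11  0.2   0.67 -0.  ]
5 dx cm 0.27 dz cm 2.5
10 dx cm 0.75 dz cm 4.97
15 dx cm 1.45 dz cm 7.39
20 dx cm 2.35 dz cm 9.74
25 dx cm 3.46 dz cm 12.0
30 dx cm 4.76 dz cm 14.16
35 dx cm 6.24 dz cm 16.2
40 dx cm 7.9 dz cm 18.09
```

The bar is pinched (opening 0.10, about 9 mm). I'll open the lid along its arc.

carry_out:
  moves:
    - [[0,0,0],[0,0.1,-1],0]
    - [[0,0,0],[0,0.27,-2.5],0]
    - [[0,0,0],[0,0.5,-3.8],0]
    - [[0,0,0],[0,0.75,-5],0]
    - [[0,0,0],[0,1.1,-6.2],0]

```text
t: 12.18
eef_pos: [0.4668, -0.1525, 0.1692]
tool_rot: [0.0, 0.71, 0.704, 0.0]
contact_force: [5.1, -1.1, -4.6]
gripper_width: 0.095
```

```bash
cat > lid.py <<'E'
from h import *
o=bot.get_obs(); p=o["eef_pos"]-[.4564-.2880,0,.107-.018]  # rel. hinge
print("lid by radius/angle",np.hypot(.288-(p[0]-.0-.0) if 0 else p[0]-.4564+.4564-.4564,0) if 0 else "", np.degrees(np.arctan2(o["eef_pos"][2]-.107+.018, .288-(o["eef_pos"][0]-.4564)))-3.58, np.hypot(o["eef_pos"][2]-.107+.018,.288-(o["eef_pos"][0]-.4564)))
a=np.radians(43.58); go(.4564+.288-.2886*np.cos(a),-.1524,.107-.018+.2886*np.sin(a),-.5)
E
python3 lid.py
```

```text
lid by radius/angle  12.538519306414324 0.2889325534801113
at [ 0.4668 -0.1525  0.1692] t 12.18 F [ 5.08 -1.09 -4.57] w 0.095 turn [0. 0. 0.] shift [  0.06   6.86 -11.87] q [ 0.5   0.3  -0.37  2.04  0.15  0.82  0.04]
```

carry_out:
  moves:
    - [[0,0,0],[0,0.5,-1.7],0]
    - [[0,0,0],[0,1.25,-3.5],0]
    - [[0,0,0],[0,2.1,-5.35],0]
    - [[0,0,0],[0,3.1,-7.1],0]
    - [[0,0,0],[0,3.65,-7.95],0]

```text
t: 12.8
eef_pos: [0.5027, -0.153, 0.2486]
tool_rot: [-0.0, 0.71, 0.704, -0.0]
contact_force: [2.0, -2.8, -5.0]
gripper_width: 0.093
```

```bash
python3 lid.py
```

```text
lid by radius/angle  29.857801864308165 0.2895823442001559
at [ 0.5027 -0.153   0.2486] t 12.8 F [ 2.03 -2.82 -4.97] w 0.093 turn [-0.  0.  0.] shift [ 0.09  3.26 -3.94] q [ 0.49  0.26 -0.37  1.89  0.11  1.02  0.06]
```

carry_out:
  moves:
    - [[0,0,0],[0,0.7,-1],0]
    - [[0,0,0],[0,1.5,-2],0]
    - [[0,0,0],[0,2.4,-3],0]
    - [[0,0,0],[0,3,-3.65],0]
    - [[0,0,0],[0,3.25,-3.95],0]

```text
t: 13.42
eef_pos: [0.5332, -0.1535, 0.288]
tool_rot: [-0.002, 0.71, 0.704, -0.002]
contact_force: [-9.9, -2.4, 6.1]
gripper_width: 0.095
```

carry_out:
  moves:
    - [[0,0,0],[0,0,0],0]
    - [[0,0,0],[0,0,0],0]
    - [[0,0,0],[0,0,0],0]
    - [[0,0,0],[0,0,0],0]
    - [[0,0,0],[0,0,0],0]

```text
t: 14.05
eef_pos: [0.533, -0.1534, 0.2878]
tool_rot: [-0.002, 0.71, 0.704, -0.002]
contact_force: [-9.0, -1.0, 8.5]
gripper_width: 0.096
```

```bash
python3 lid.py
python3 - <<'E'
from h import *
im=bot.read_camera("side"); cv2.imwrite("pics/s6.png",np.clip(im[:,:,::-1]*1.5,0,255).astype(np.uint8))
P=np.array([[.7435-.240*np.cos(a)-.032*np.sin(a)*s,y,.0905+.240*np.sin(a)+.032*np.cos(a)*s] for a in np.radians([36,40,44]) for s in(0,1) for y in(.007,)])
print(proj("side",P).round(1).tolist(), bot.get_obs()["joint_vel"].round(3))
for d in bot.silhouettes("block","side"): print(d["score"],d["location"])
E
```

```text
lid by radius/angle  39.66828979212066 0.2901684453115234
at [ 0.533  -0.1534  0.2878] t 14.05 F [-8.99 -0.98  8.48] w 0.096 turn [-0.3  0.  -0. ] shift [ 0.11  0.23 -0.02] q [ 0.48  0.27 -0.37  1.78  0.11  1.12  0.06]
[[293.7, 194.1], [302.0, 184.0], [288.4, 187.0], [297.5, 177.5], [282.6, 180.0], [292.5, 171.3]] [ 0.001 -0.001 -0.001 -0.002  0.001  0.001  0.001]
0.97 [356.9, 284.3]
0.95 [277.9, 360.7]
0.91 [285.5, 294.0]
```

View pics/s6.png

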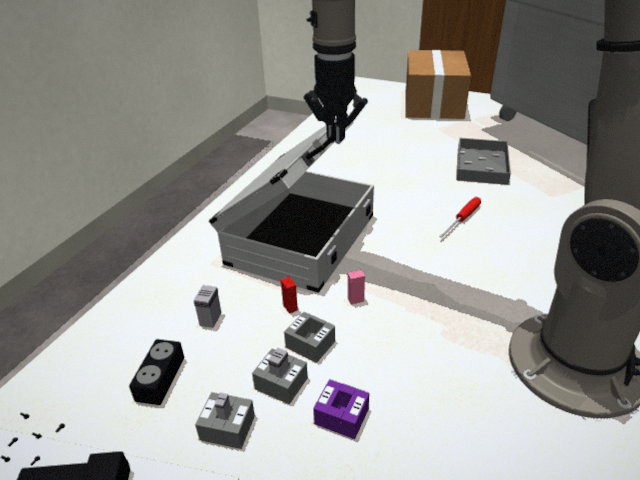

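The lid is open and the block is in its holder. The wrist feels about 12 N radially, so the commanded point is about 2 mm too near the hinge. I'll ease it outward and check the lid corner close up.

carry_out:
  moves:
    - [[0,0,0],[0,-0.07,-0.07],0]
    - [[0,0,0],[0,-0.15,-0.15],0]
    - [[0,0,0],[0,-0.15,-0.15],0]
    - [[0,0,0],[0,-0.15,-0.15],0]
    - [[0,0,0],[0,-0.15,-0.15],0]

```text
t: 14.78
eef_pos: [0.5338, -0.1534, 0.2888]
tool_rot: [0.0, 0.71, 0.704, -0.0]
contact_force: [-0.9, -5.2, -0.3]
gripper_width: 0.094
```

```bash
python3 lid.py
python3 - <<'E'
from h import *
im=bot.read_camera("side"); c=np.clip(cv2.resize(im[90:250,205:385,::-1],None,fx=3.7,fy=3.7,interpolation=cv2.INTER_CUBIC)*1.5,0,255).astype(np.uint8)
for d,col in((36,(0,0,255)),(40,(0,255,0)),(44,(255,0,0))):
    a=np.radians(d); u=np.array([-np.cos(a),0,np.sin(a)]); n=np.array([np.sin(a),0,np.cos(a)])
    for y in(.007,):
        q=(proj("side",[np.array([.7435,y,.0905])+.24*u+s*n for s in(0,.032)])-[205,90]+.5)*3.7; print(d,q.round(0).tolist())
        for t in q: cv2.circle(c,tuple(int(v) for v in t),3,col,1)
cv2.imwrite("pics/s7.png",c)
E
```

```text
lid by radius/angle  39.92472964619759 0.29029241357281244
at [ 0.5338 -0.1534  0.2888] t 14.78 F [-0.91 -5.16 -0.29] w 0.094 turn [-0.  0.  0.] shift [0.1  0.15 0.09] q [ 0.48  0.27 -0.37  1.78  0.11  1.12  0.06]
36 [[330.0, 387.0], [294.0, 336.0]]
40 [[310.0, 361.0], [271.0, 310.0]]
44 [[289.0, 335.0], [247.0, 286.0]]
```

View pics/s7.png

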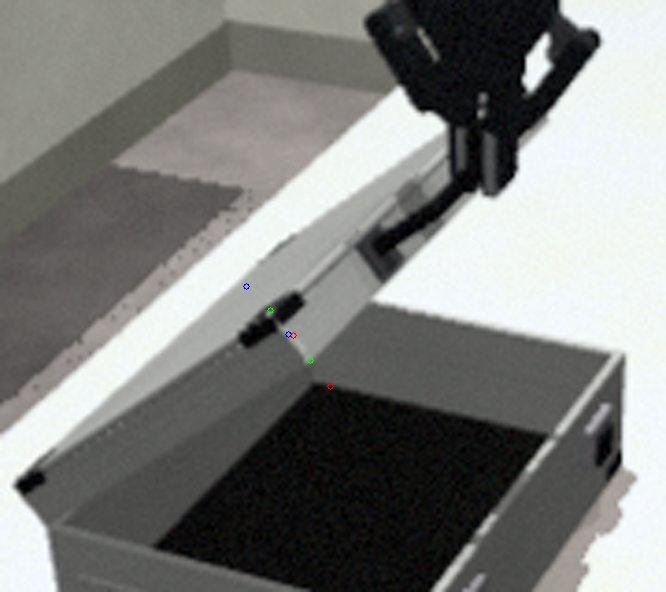

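The green 40° marks at (271,310) and (310,361) lie on the lid's front corner edge. The residual force is small and the pose is still, so I'll hand in.

```bash
python3 -c "
from station import bot
print(bot.hand_in()); o=bot.get_obs(); print(o['t'],o['eef_pos'],o['contact_force'],o['gripper_width'])"
```

```text
the job is handed in; nothing more can be done
None
the job is handed in; nothing more can be done
```

The block is back in its own two-bar grey holder, and the gripper is holding the case lid open at about 40°. I handed the job in at about 15 s; it reports no verdict.

- **Block:** It was pressed onto the slot floor with about 25 N, at the height expected for a seated block, then released. The silhouette network later placed it within about 1 pixel of its expected seated position in the side camera. The top camera's network never reported it in the holder, so that check rests on the side view alone.
- **Lid:** The handle bar is pinched from above. The arc geometry gives 39.9°, and the projected 40° corner marks fall on the lid's front corner in the picture. The joints were still.
- **Forces:** Holding the lid first showed about 12 N of sideways strain towards the hinge. I eased the grip 2 mm outward, and about 5 N remains, along the bar.
- **Other things:** The bystanders visible in the side view look unmoved. I did not measure them again.

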